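# Seat a label holder behind the shelf lip and hold it home

### The arm

A 6-joint arm with a two-finger parallel gripper is mounted at the origin on the work surface. World frame = base frame: x ahead of the robot, y to its left, z up, the work surface at z = 0. Lengths are in mm, angles in degrees, forces in N, time in s.
With the tool pointing down it reaches from about 350 to 850 mm from the base axis. Payload 8.1 kg.
Tool frame: the origin (TCP) lies at the very end of the fingers, on their centre line; the grasp point (between the pads) lies r.tcp_to_grasp behind it (r.tcp_to_grasp is the distance from the TCP to the grasp point, in mm); z points along the fingers, y is the line along which they close (so a half turn about z gives the same grasp; the last joint's range is limited). The gripper opens to 85 mm and grips with 20 to 120 N. Pads are 22 mm wide; open, the fingers measure 114 mm over their backs; the gripper's body (76 mm by 85 mm) begins 54 mm behind the grasp point. The pads swing forward as they close: fully open they stand 13 mm farther back than shut.
Start: joints at [70.394, 7.471, 85.268, -0, 87.261, -4.893], TCP at [152.37, 580.335, 231.292] pointing down, gripper open.
Joint ranges: [-169.43, 169.43], [-51.17, 129.36], [1.28, 143.12], [-76.62, 256.62], [0, 156.53], [-152.29, 152.29]. Speed limits (degrees/s): [136.94, 136.94, 159.86, 180, 180, 180].

### API

Orientations are given as [roll, pitch, yaw] about the fixed x, y, z axes, in that order (R = Rz(yaw) Ry(pitch) Rx(roll)).
In Python, from bench import r gives the robot as it stands.
- The arm moves only by the shell command python3 -m handwheel 'ROWS' [OPENING] [FORCE]. ROWS is JSON, a list of rows, each a list of 4 numbers: the shift along the tool's x, y, z in m, then the turn about the tool's z in degrees. A call has 1 to 10 rows; each row shifts and turns the commanded pose from where the row before left it, along the tool's axes as they then stand; what a row does not reach is not made up. A row lasts 1/10 s, in which the tool goes at most 50 mm and 8.59 degrees, less where a joint would pass 70% of its speed; a pose out of reach is approached as far as the arm can. A call is refused whole if a number of a shift passes 0.05 or a number of a turn 8.59, either way. A call with a gripper value outside its range is refused whole. OPENING is the finger opening in m, from 0 to 0.0854, set as the call begins (- or left out, the last holds). The fingers move at their own pace and stop on an object; FORCE is the grip in N (left out, the last holds). Time passes only in rows, so rows that do not move let the fingers close. It gives the time, the measured TCP pose, the force, the opening and the grip force at its end, in the units of the state.
- r.sense(): the state, without advancing time (a new reading comes with each control period).
- r.snapshot(name): name is "scene" or "side" or "wrist"; returns the picture (384x512x3 uint8, red, green, blue); there is no depth.
- r.camera_params(name): a dict with "fx", "fy", "cx", "cy" (pixels), "R" (3x3) and "t" (3): a world point X has camera coordinates R X + t; the wrist camera has in their place "mount" (4x4, takes a point from camera to tool coordinates, whose origin is the TCP and whose axes are the flange's). Camera axes: x right, y down, z forward; pixel columns grow to the right and rows downward; lengths in mm; the calibration is good to about 2 mm. The wrist camera is an equidistant fisheye: a pixel r from the principal point sees the ray r / f radians off the axis. A picture is of the moment at which its call begins: read the wrist's pose just before it. camera_params takes no time and is no camera call.
- r.hand_in(): hands the job in; it is judged then, once.
The state is a dict: "time": time; "joint_pos": joint angles; "qd": joint speeds; "joint_efforts": joint torques, N m; "tool_pos": TCP position; "tcp_rot": TCP orientation; "ft_force": force on the tool from outside, world axes, zero at the start; "wrist_torque": the same for the moment, N m; "finger_gap": finger opening in mm; "grip_force": force on a finger pad.
Only numpy, scipy, OpenCV 4.12 (cv2) and the standard library are available. Lean on these libraries where they do the work, as an engineer would, in place of code of your own. Each camera call takes 0.05 s, during which the arm holds its last target. There are 200 camera calls.

### The job

Pull the label holder up out of its cup and push its blade down behind the lip of the free bracket on the front edge of the low shelf, until the spring sill below is fully down. The sill springs back, so finish while still holding the label holder pressed home and upright in the bracket: do not let go. Leave everything else on the bench where it stands.

Things in the scene. Friction and masses are not known exactly. Their poses are not given: they have to be found in the camera images.
- tag_frame (a point): label holder to handle: loose rigid white plastic, 152 mm long, 45 g, standing blade down in one of three cups. On top a flat upright frame 60 wide, 48 tall, 8 mm thick, with paper on both faces; this point is the frame's centre, 24 mm below the top, 128 mm above the foot. Axes: x through the thickness (grip across it), y the width, z up the length. Both faces alike: either way round is right.
- tag_foot (a point): middle of the lower end of the same label holder, same axes. Below the frame it is a straight blade 26 mm wide (y), 8 mm thick (x), 104 mm long, its last 7 mm narrowed to 20 x 6 mm.
- cup_tag: square grey cup, fixed, 44 x 44 mm, 64 mm tall, holding the label holder in a 12 x 31 mm pocket whose floor is 6 mm above the origin (centre of the underside, on a tray 4 mm above the bench). Two like cups with other things stand in a row with it along its y, 75 mm apart. x, y as the label holder's at the start, z up.
- bay_mouth (a point): free bracket: fixed aluminium clip, 50 mm wide, on the front edge of a low steel shelf (top 56 mm up). Upward-open slot between front lip (-x side) and back plate (+x): 12 mm along this point's x, 34 mm along y, z up. Point: slot's middle at the lip's edge, 62 mm above the bench; above it the lip flares outwards 9 mm higher, the back plate stands 16 mm higher. Slot 26 mm deep to the sill.
- bay_full: the twin bracket, 130 mm from the free one along the shelf, already carrying a like label holder, fixed, at full depth (its top 178 mm above the bench, the tallest thing near the work): nothing to do there. Origin at bench height below its slot, axes as bay_mouth.
- sill (a joint): how far the black spring-loaded sill at the bottom of the free bracket's slot is pressed down, in m: 0 free, 0.010 at its stop (fully home: the foot is then 36 mm below bay_mouth). Yields from 3 N on, takes 9 N at the stop, and springs back when let go, lifting the label holder.
- rod_mid (a point): glass stirring rod, 9 mm thick, 145 mm long with a 16 mm ball on top, standing in its own cup; this point is half-way up. Bystander.
- spatula_mid (a point): narrow steel spatula, 142 mm long, 14 mm wide shank and 24 mm wide thin blade on top, standing in its own cup; this point is half-way up. Bystander.
- vial_a_mid (a point): small glass vial, 28 mm across, 55 mm tall, standing on the low shelf; this point is its centre. Bystander.
- vial_b_mid (a point): second vial, the same. Bystander.
- jar_mid (a point): squat clear jar with a red lid, 56 mm across, 75 mm tall, at the back of the bench; this point is its centre. Bystander.
- bottle_a_mid (a point): white bottle, 72 mm across, 170 mm tall, at the back of the bench; this point is its centre. Bystander.
- bottle_b_mid (a point): second white bottle, the same. Bystander.
Mind the look-alikes: they are no part of the job. Leave any yellow look-alike of the part that bears bay_mouth alone.

How it is judged:
By the outcome, as a careful person would: the job done as asked, in the order asked, and still so for the second after the job is handed in, while the arm keeps its last pose, push and grip.
It also fails if it takes over 45 s, if anything falls off the work surface, if the arm or the gripper's body presses on something with over 40 N, if the wrist force passes 120 N, or if a joint passes its speed limit or range.

## Working session

There is one attempt and no reset: what is moved stays moved. The work goes in short steps, Python scripts to look and compute and a shell command to move; the robot and the scene stay as the last step left them, time stands still between calls to the robot, and variables do not carry over. Pictures are saved under pics/ and viewed, at most 10 in all, crops included, and the job is handed in when it is done.

```bash
mkdir -p pics; python3 - <<'E'
from bench import r
import cv2,numpy as np
for n in ["scene","side","wrist"]:
    p=r.camera_params(n); print(n,{k:np.round(v,3).tolist() for k,v in p.items()})
a=r.snapshot("scene");b=r.snapshot("side");w=r.snapshot("wrist")
for n,i in zip(["scene","side","wrist"],[a,b,w]): cv2.imwrite(f"pics/{n}0.png",cv2.cvtColor(i,cv2.COLOR_RGB2BGR))
s=r.sense();print(s,r.tcp_to_grasp)
E
```

```text
scene {'fx': 452.417, 'fy': 452.417, 'cx': 257.351, 'cy': 182.548, 'R': [[-0.772, 0.636, 0.009], [0.44, 0.544, -0.715], [-0.46, -0.547, -0.699]], 't': [415.375, -146.868, 1450.498]}
side {'fx': 361.724, 'fy': 361.724, 'cx': 256.916, 'cy': 192.734, 'R': [[0.988, -0.151, -0.013], [-0.101, -0.592, -0.8], [0.113, 0.792, -0.6]], 't': [-543.38, 108.642, 899.715]}
wrist {'fx': 297.319, 'fy': 297.319, 'cx': 254.424, 'cy': 189.623, 'mount': [[0.001, -0.957, -0.291, 72.94], [1.0, 0.001, -0.0, -0.782], [0.0, -0.291, 0.957, -142.256], [0.0, 0.0, 0.0, 1.0]]}
{'time': 0.15, 'joint_pos': array([ 7.03921390e+01,  7.50709836e+00,  8.53133602e+01,  1.54241684e-03,
        8.72600124e+01, -4.88986526e+00]), 'qd': array([ 0.04682869, -0.07778847, -0.22891207,  0.0014498 ,  0.00352003,
       -0.02312864]), 'joint_efforts': array([ 1.71479278e-03, -5.70067084e+01, -5.01154196e+01, -9.52079290e-05,
        9.72315698e-03, -7.04699573e-05]), 'tool_pos': array([152.23867851, 579.95085841, 230.48047955]), 'tcp_rot': array([-1.79919953e+02, -8.39434063e-03,  1.65281924e+02]), 'ft_force': array([ 0.14493504, -0.25485559, -0.26074609]), 'wrist_torque': array([-0.02042036, -0.01342169, -0.00966214]), 'grip_force': 0.0, 'finger_gap': 85.43273643458781} 18.700000000000003
```

View pics/scene0.png

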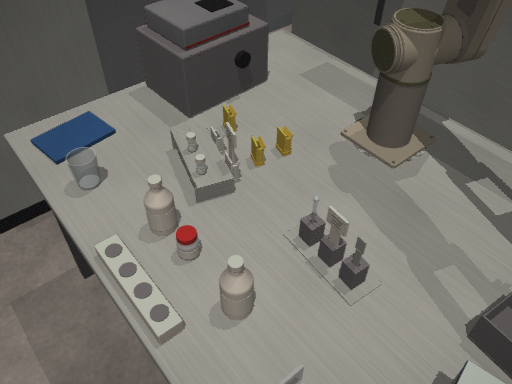

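View pics/side0.png

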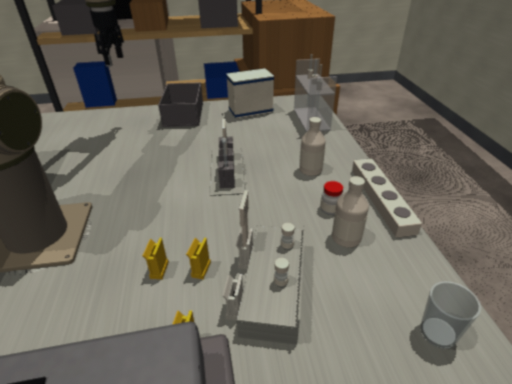

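View pics/wrist0.png

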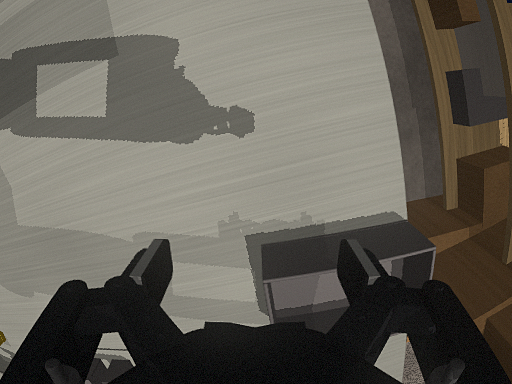

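```bash
python3 - <<'E'
import cv2,numpy as np
s=cv2.imread("pics/scene0.png");d=cv2.imread("pics/side0.png")
def c(i,x,y,w,h,k): return cv2.resize(i[y:y+h,x:x+w],None,fx=k,fy=k,interpolation=cv2.INTER_CUBIC)
A=np.hstack([c(s,190,100,80,75,5),c(d,205,185,80,75,5)[:, :400]]); cv2.imwrite("pics/cA.png",np.vstack([np.hstack([c(s,200,110,66,50,6),c(s,297,190,66,50,6)]),np.hstack([c(d,210,265,66,50,6),c(d,205,110,66,50,6)])]))
E
```

```text
(no output)
```

View pics/cA.png

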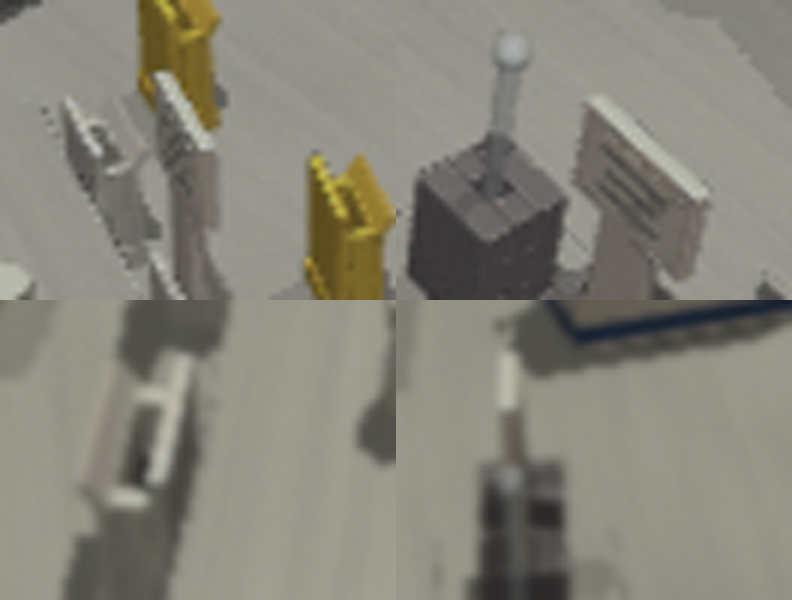

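```bash
cat > h.py <<'E'
from bench import r
import cv2,numpy as np
from scipy.spatial.transform import Rotation as Ro
def ray(n,u,v):
    p=r.camera_params(n);R=np.array(p["R"]);t=np.array(p["t"])
    return -R.T@t, R.T@np.array([(u-p["cx"])/p["fx"],(v-p["cy"])/p["fy"],1])
def atz(n,u,v,z):
    o,d=ray(n,u,v); return o+d*(z-o[2])/d[2]
def wpose(s=None):
    s=s or r.sense(); return Ro.from_euler('xyz',s["tcp_rot"],degrees=True).as_matrix(),np.array(s["tool_pos"])
def wproj(X,P):
    p=r.camera_params("wrist");M=np.linalg.inv(np.array(p["mount"]));R,t=P
    c=M[:3,:3]@(R.T@(np.array(X)-t))+M[:3,3]
    th=np.arctan2(np.hypot(c[0],c[1]),c[2]);a=np.arctan2(c[1],c[0])
    return np.array([p["cx"]+p["fx"]*th*np.cos(a),p["cy"]+p["fy"]*th*np.sin(a)])
def wray(u,v,P):
    p=r.camera_params("wrist");M=np.array(p["mount"]);R,t=P
    x=(u-p["cx"])/p["fx"];y=(v-p["cy"])/p["fy"];th=np.hypot(x,y)
    d=np.array([x/th*np.sin(th),y/th*np.sin(th),np.cos(th)])
    return R@M[:3,3]+t, R@(M[:3,:3]@d)
def watz(u,v,z,P):
    o,d=wray(u,v,P);return o+d*(z-o[2])/d[2]
E
python3 - <<'E'
from h import *
np.set_printoptions(precision=1,suppress=True)
print("label top ends",atz("scene",329.3,206.2,162),atz("scene",349.3,222.5,162), "side",atz("side",224,118.7,162))
print("rod ball",atz("scene",297+(512-396)/6,190+50/6,147+10-8+0),atz("side",224,110+178/6,149))
print("slot",atz("scene",216.7,133,62),atz("side",234.2,286.7,62))
print("full top",atz("scene",200+28.5,110+22,178), atz("scene",231,127.3,178),atz("side",245,194,178))
E
```

```text
label top ends [486.1 187.1 162. ] [487.  247.8 162. ] side [492.5 244.  162. ]
rod ball [481.6 143.5 149. ] [483.5 141.7 149. ]
slot [ 457.1 -291.1   62. ] [ 463.5 -282.9   62. ]
full top [ 512.6 -151.5  178. ] [ 495.5 -163.3  178. ] [ 505.1 -147.8  178. ]
```

```bash
python3 -m handwheel '[[-0.0417,-0.0266,0,0],[-0.0417,-0.0266,0,0],[-0.0417,-0.0266,0,0],[-0.0417,-0.0266,0,0],[-0.0417,-0.0266,0,0],[-0.0417,-0.0266,0,0],[-0.0417,-0.0266,0,0],[-0.0417,-0.0266,0,0],[-0.0417,-0.0266,0,0],[-0.0417,-0.0266,0,0]]'
python3 -m handwheel '[[0,0,0,8.3],[0,0,0,8.3],[0,0,0,8.3],[0,0,0,8.3],[0,0,0,8.3],[0,0,0,8.3],[0,0,0,8.3],[0,0,0,8.3],[0,0,0,8.3],[0,0,0,0]]'
python3 - <<'E'
from h import *
P=wpose();print(r.sense()["tcp_rot"],P[1]);a=r.snapshot("wrist")
cv2.imwrite("pics/w1.png",cv2.cvtColor(a,cv2.COLOR_RGB2BGR))
for y in(187,247):print(wproj([490,y,162],P))
np.savez("p1.npz",R=P[0],t=P[1])
E
```

```text
time: 1.15
tool_pos: [489.1, 215.4, 231.2]
tcp_rot: [180.0, -0.0, 165.3]
ft_force: [0.3, 1.3, 0.7]
finger_gap: 85.0
grip_force: 0.0
time: 2.15
tool_pos: [488.0, 217.1, 231.0]
tcp_rot: [-180.0, 0.0, 90.4]
ft_force: [0.8, -0.3, 0.5]
finger_gap: 85.3
grip_force: 0.0
[-1.79968407e+02  9.61879095e-03  9.04470748e+01] [487.95464631 217.08577562 230.97658937]
[255.54704145 236.85324278]
[256.33372835 161.68519935]
```

View pics/w1.png

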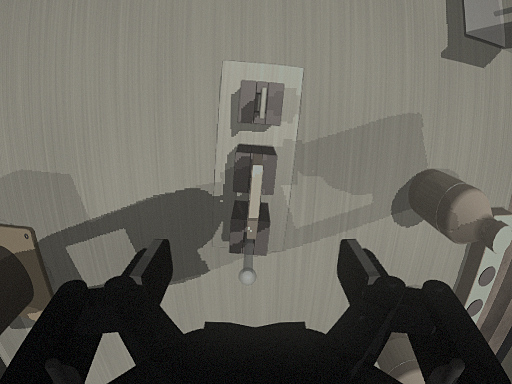

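```bash
python3 - <<'E'
import cv2
i=cv2.imread("pics/w1.png")[145:255,215:295]
cv2.imwrite("pics/cB.png",cv2.resize(i,None,fx=5,fy=5,interpolation=cv2.INTER_CUBIC))
E
```

```text
(no output)
```

View pics/cB.png

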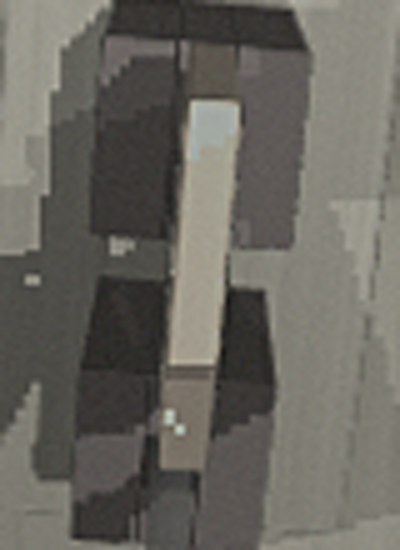

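```bash
python3 - <<'E'
from h import *
np.set_printoptions(precision=1,suppress=True)
z=np.load("p1.npz");P=z["R"],z["t"]
a=watz(257.8,164.6,162,P);b=watz(252,239,162,P);d=a-b
print(a,b,(a+b)/2,np.linalg.norm(d),"yaw",90+np.degrees(np.arctan2(-d[0],d[1])))
m=(a+b)/2;print("tool shift",P[0].T@(m-P[1]))
E
```

```text
[491.1 244.8 162. ] [487.2 185.1 162. ] [489.2 215.  162. ] 59.8920177052913 yaw 86.29747390844253
tool shift [-2.1  1.2 69. ]
```

```bash
python3 -m handwheel '[[-0.002,0.0012,0,4.1],[0,0,0.03,0],[0,0,0.03,0],[0,0,0.03,0],[0,0,0.021,0],[0,0,0,0]]'
python3 -m handwheel '[[0,0,0,0],[0,0,0,0],[0,0,0,0],[0,0,0,0],[0,0,0,0],[0,0,0,0],[0,0,0,0],[0,0,0,0]]' 0 60
```

```text
time: 2.8
tool_pos: [486.6, 214.2, 116.4]
tcp_rot: [-179.6, 0.1, 86.7]
ft_force: [0.0, -0.3, 0.3]
finger_gap: 85.4
grip_force: 0.0
time: 3.6
tool_pos: [489.7, 215.3, 121.0]
tcp_rot: [179.9, -0.0, 86.5]
ft_force: [-0.9, -0.5, 6.3]
finger_gap: 7.5
grip_force: 59.1
```

```bash
python3 -m handwheel '[[0,0,-0.01,0],[0,0,-0.02,0],[0,0,-0.02,0],[0,0,-0.02,0],[0,0,-0.02,0],[0,0,-0.03,0],[0,0,-0.03,0],[0,0,-0.03,0],[0,0,-0.01,0],[0,0,0,0]]'
python3 - <<'E'
from h import *
np.set_printoptions(precision=1,suppress=True)
R,t=wpose();print(R.T@(np.array([430,-160,t[2]])-t))
E
```

```text
time: 4.6
tool_pos: [490.1, 215.4, 312.1]
tcp_rot: [179.8, -0.1, 86.5]
ft_force: [0.2, -1.2, -0.2]
finger_gap: 7.0
grip_force: 58.4
[-378.4  -37.    -0.6]
```

```bash
python3 -m handwheel '[[-0.04,-0.0045,0,0],[-0.048,-0.0046,0,0],[-0.048,-0.0046,0,0],[-0.048,-0.0046,0,0],[-0.048,-0.0046,0,0],[-0.048,-0.0046,0,0],[-0.048,-0.0046,0,0],[-0.048,-0.0046,0,0],[0,0,0,7],[0,0,0,7]]'
python3 - <<'E'
from h import *
np.set_printoptions(precision=1,suppress=True)
R,t=wpose();print(R.T@(np.array([445,-345,t[2]])-t))
E
```

```text
time: 5.6
tool_pos: [428.3, -159.4, 307.6]
tcp_rot: [-179.8, -0.0, 72.0]
ft_force: [-0.3, -0.2, -0.7]
finger_gap: 7.2
grip_force: 58.5
[-171.4   73.3   -0.4]
```

```bash
python3 -m handwheel '[[-0.034,0.0147,0,0],[-0.034,0.0147,0,0],[-0.034,0.0147,0,0],[-0.034,0.0147,0,0],[-0.034,0.0147,0,0],[0,0,0,0],[0,0,0,0]]'
python3 - <<'E'
from h import *
P=wpose();print(r.sense()["tcp_rot"],P[1]);a=r.snapshot("wrist")
i=cv2.cvtColor(a,cv2.COLOR_RGB2BGR);cv2.imwrite("pics/w2.png",i)
u,v=wproj([460,-287,62],P).astype(int);print(u,v)
np.savez("p2.npz",R=P[0],t=P[1])
u0=max(u-110,0);v0=max(v-80,0)
print(u0,v0);cv2.imwrite("pics/cC.png",cv2.resize(i[v0:v0+170,u0:u0+220],None,fx=3.5,fy=3.5,interpolation=cv2.INTER_CUBIC))
E
```

```text
time: 6.3
tool_pos: [447.7, -342.1, 307.3]
tcp_rot: [-179.8, -0.1, 72.4]
ft_force: [-0.1, 0.1, -0.3]
finger_gap: 7.4
grip_force: 58.6
[-1.79762015e+02 -1.23829062e-01  7.23991891e+01] [ 447.71828864 -342.13747813  307.33173564]
250 115
140 35
```

View pics/cC.png

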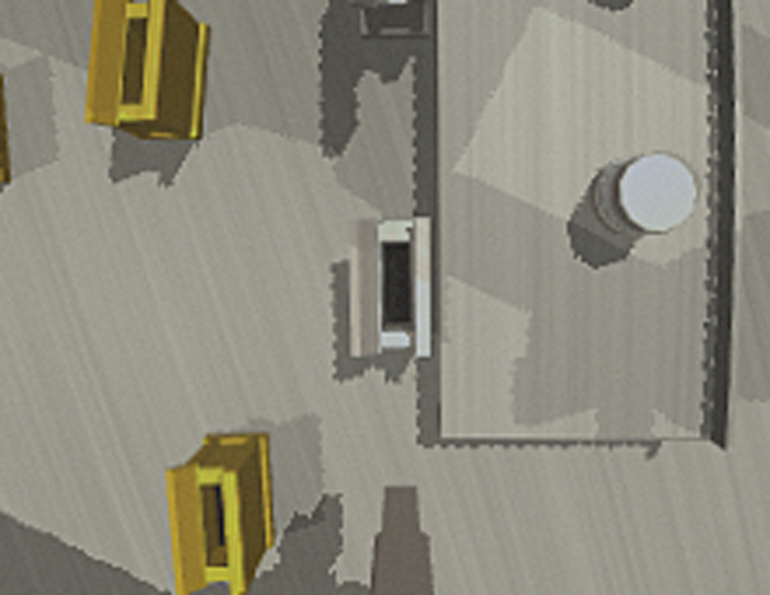

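```bash
python3 - <<'E'
from h import *
np.set_printoptions(precision=1,suppress=True)
z=np.load("p2.npz");P=z["R"],z["t"]
px=lambda x,y:((x+.5)/3.5-.5+140,(y+.5)/3.5-.5+35)
w=lambda x,y,h:P[0].T@(watz(*px(x,y),h,P)-P[1])
for n,a in dict(lo=(381,286.5,62),hi=(413,286.5,62),top=(397,241,62),bot=(397,332,62),c=(397,286.5,62),foot=(401.5,487,196.5),footL=(385,487,196.5),footR=(418,487,196.5)).items(): print(n,w(*a))
print("world",watz(*px(397,286.5),62,P))
for q in [(437,0),(440,440)]: print("shelf",w(*q,56))
E
```

```text
lo [ 54.3  -6.3 245.5]
hi [ 54.3   5.5 245.4]
top [ 71.3  -0.4 245.5]
bot [ 37.3  -0.4 245.4]
c [ 54.3  -0.4 245.5]
foot [ 10.9   1.2 110.9]
footL [ 10.9  -2.9 110.9]
footR [ 10.9   5.4 110.8]
world [ 463.  -289.4   62. ]
shelf [164.1  14.4 251.6]
shelf [ -5.   16.1 251.3]
```

```bash
python3 -m handwheel '[[0.027,-0.0008,0,0],[0.0264,-0.0008,0,-0.5],[0,0,0.03,0],[0,0,0.03,0],[0,0,0.03,0],[0,0,0.019,0],[0,0,0,0],[0,0,0,0],[0,0,0,0]]' - 80
python3 - <<'E'
from h import *
np.set_printoptions(precision=2,suppress=True)
P=wpose();print(P[1]);a=r.snapshot("wrist");b=r.snapshot("side");c=r.snapshot("scene")
print(P[0].T@(np.array([463,-289.4,62])-P[1]))
i=[cv2.cvtColor(x,cv2.COLOR_RGB2BGR) for x in (a,b,c)]
for k,x in zip("abc",i):cv2.imwrite(f"pics/x_{k}.png",x)
np.savez("p3.npz",R=P[0],t=P[1])
f=lambda x,u,v,w,h,k:cv2.resize(x[v:v+h,u:u+w],(w*k,h*k),interpolation=cv2.INTER_CUBIC)
A=f(i[0],204,140,100,100,4);B=f(i[1],194,220,80,80,5);cv2.imwrite("pics/cD.png",np.hstack([A,B]))
E
```

```text
time: 7.25
tool_pos: [464.0, -290.8, 203.2]
tcp_rot: [179.9, 0.1, 73.0]
ft_force: [1.1, 0.3, -1.3]
finger_gap: 7.2
grip_force: 80.6
[ 463.97 -290.81  203.17]
[  1.19  -1.7  141.16]
```

View pics/cD.png

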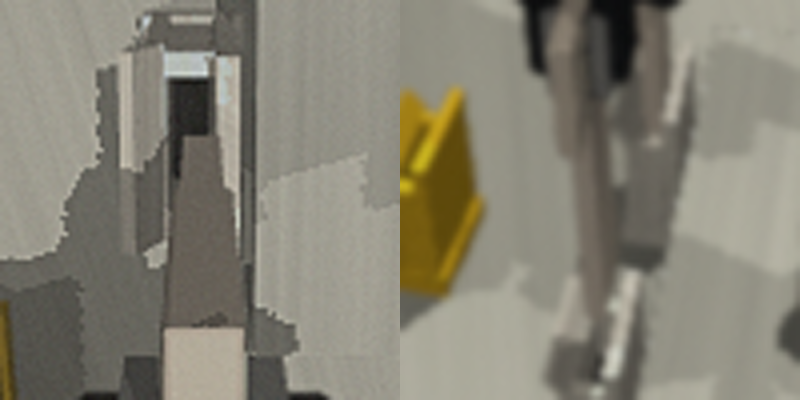

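```bash
python3 - <<'E'
from h import *
np.set_printoptions(precision=1,suppress=True)
z=np.load("p3.npz");P=z["R"],z["t"]
px=lambda x,y:((x+.5)/4-.5+204,(y+.5)/4-.5+140)
w=lambda x,y,h:P[0].T@(watz(*px(x,y),h,P)-P[1])
for n,a in dict(lipL=(167,78,62),plateR=(214,78,62),plateR78=(217,56,78),footL=(182,135,92),footR=(222,135,92),fc=(202,135,92),frameL=(163,328,243.5),frameR=(244,328,243.5)).items(): print(n,w(*a))
E
```

```text
lipL [ 18.1  -7.5 141.1]
plateR [ 18.1   3.9 141.2]
plateR78 [ 26.3   4.4 125.2]
footL [ 11.2  -3.4 111.2]
footR [ 11.2   5.4 111.2]
fc [ 11.2   1.  111.2]
frameL [ 29.9  -2.6 -40.4]
frameR [ 29.9   4.9 -40.3]
```

```bash
python3 -m handwheel '[[0,-0.0026,0,0],[0,0,0,0],[0,0,0.01,0],[0,0,0.01,0],[0,0,0.005,0],[0,0,0.005,0],[0,0,0,0],[0,0,0,0]]'
python3 - <<'E'
from h import *
np.set_printoptions(precision=2,suppress=True)
s=r.sense();P=wpose(s);print(P[0].T@s["ft_force"],s["wrist_torque"],P[1])
E
```

```text
time: 8.2
tool_pos: [460.7, -290.0, 171.2]
tcp_rot: [-180.0, -0.0, 73.0]
ft_force: [-0.5, -0.1, -0.1]
finger_gap: 7.0
grip_force: 80.6
[-0.21 -0.45  0.08] [ 0.    0.03 -0.  ] [ 460.66 -289.95  171.21]
```

```bash
python3 -m handwheel '[[0,0,0.005,0],[0,0,0.005,0],[0,0,0.005,0],[0,0,0.004,0],[0,0,0,0],[0,0,0,0]]'
python3 - <<'E'
from h import *
np.set_printoptions(precision=2,suppress=True)
s=r.sense();P=wpose(s);print(P[0].T@s["ft_force"],s["wrist_torque"],P[1])
E
```

```text
time: 8.8
tool_pos: [460.6, -289.9, 152.2]
tcp_rot: [-180.0, -0.0, 73.0]
ft_force: [-0.1, 0.8, -0.0]
finger_gap: 7.1
grip_force: 80.6
[ 0.74 -0.3   0.04] [ 0.02 -0.01  0.03] [ 460.61 -289.91  152.17]
```

```bash
python3 -m handwheel '[[0,0,0.004,0],[0,0,0.004,0],[0,0,0.004,0],[0,0,0,0],[0,0,0,0]]'
python3 -m handwheel '[[0,0,0.002,0],[0,0,0.001,0],[0,0,0.001,0],[0,0,0,0],[0,0,0,0]]'
```

```text
time: 9.3
tool_pos: [461.1, -290.3, 141.0]
tcp_rot: [179.9, 0.0, 73.0]
ft_force: [-0.6, 1.0, 6.2]
finger_gap: 7.4
grip_force: 81.8
time: 9.8
tool_pos: [461.2, -290.4, 137.4]
tcp_rot: [179.9, 0.0, 73.0]
ft_force: [-0.7, 0.3, 8.0]
finger_gap: 6.9
grip_force: 82.1
```

```bash
python3 -m handwheel '[[0,0,0.001,0],[0,0,0.001,0],[0,0,0,0],[0,0,0,0]]'
```

```text
time: 10.2
tool_pos: [461.6, -290.7, 136.9]
tcp_rot: [179.8, 0.1, 73.0]
ft_force: [-3.5, 2.6, 17.3]
finger_gap: 7.2
grip_force: 83.3
```

```bash
python3 -m handwheel '[[0,0,0.0005,0],[0,0,0,0],[0,0,0,0],[0,0,0,0],[0,0,0,0]]'
python3 - <<'E'
from h import *
a=r.snapshot("wrist");b=r.snapshot("side");c=r.snapshot("scene")
i=[cv2.cvtColor(x,cv2.COLOR_RGB2BGR) for x in (a,b,c)]
f=lambda x,u,v,w,h,k:cv2.resize(x[v:v+h,u:u+w],(w*k,h*k),interpolation=cv2.INTER_CUBIC)
cv2.imwrite("pics/cE.png",np.hstack([f(i[1],180,170,100,150,4),f(i[2],180,60,100,150,4)]))
E
```

```text
time: 10.7
tool_pos: [461.8, -290.7, 136.9]
tcp_rot: [179.8, 0.1, 73.0]
ft_force: [-4.3, 3.8, 19.1]
finger_gap: 7.0
grip_force: 83.5
```

View pics/cE.png

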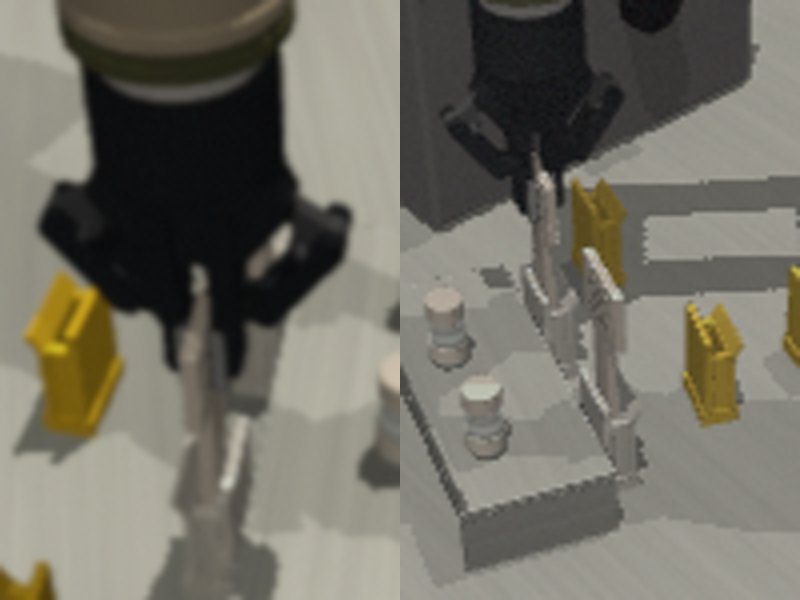

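The label holder is upright in the free bracket at the twin's height. The last 0.5 mm of push raised the force from 17 N to 19 N without moving the TCP, so the sill is at its stop.

```bash
python3 -c "
from bench import r
print(r.hand_in())"
```

```text
the job is handed in; nothing more can be done
None
```

I handed the job in at about 11 s, with the label holder still gripped and held upright in the free bracket. It is pressed onto the sill's stop with about 19 N, and nothing else on the bench was touched as far as the forces and pictures show.

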